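# Take the chocolate dish from its display stand and turn it for the guest

## Robot

A 7-joint arm with a two-finger parallel gripper is mounted at the origin on the work surface. World frame = base frame: x ahead of the robot, y to its left, z up, the work surface at z = 0. Lengths are in mm, angles in rad, forces in N, time in s.
With the tool pointing down it reaches from about 350 to 900 mm from the base axis. Payload 8.1 kg.
Tool frame: the origin (TCP) lies at the very end of the fingers, on their centre line; the grasp point (between the pads) lies 19 mm behind it; z points along the fingers, x is the direction in which the jaws open and shut, and the axes are right-handed (so a half turn about z gives the same grasp; the last joint's range is limited). The gripper opens to 85 mm and grips with 20 to 120 N. Pads are 22 mm wide; open, the fingers measure 114 mm over their backs; the gripper's body (76 mm by 85 mm) begins 54 mm behind the grasp point. The pads swing forward as they close: fully open they stand 13 mm farther back than shut.
Start: joints at [1.108, 0.434, 0.025, 1.573, -0.012, 1.134, -0.075], TCP at [220.032, -585.002, 231.323] pointing down, gripper open.
Joint ranges: [-2.62, 2.62], [-0.44, 2.09], [-1.27, 1.32], [0.08, 2.57], [-1.32, 4.46], [0.12, 2], [-2.74, 2.74]. Speed limits (rad/s): [2.22, 2.22, 3.01, 3.01, 3.14, 3.14, 3.14].

## Interface

Orientations are given as a rotation vector (axis times angle).
In Python, from rig import manip, read_camera, get_calibration gives the robot as it stands.
- The arm moves only by the shell command python3 -m pendant 'ROWS' [FORCE]. ROWS is JSON, a list of rows, each an object of numbers: "x", "y", "z": the shift along the tool's x, y, z in mm; "turn": the turn about the tool's z in degrees; "grip": the closure, from 0 (fully open) to 1 (shut). In form: [{"x": .., "y": .., "z": .., "turn": .., "grip": ..}, ...]. A call has 1 to 10 rows; each row shifts and turns the commanded pose from where the row before left it, along the tool's axes as they then stand; what a row does not reach is not made up. A row lasts 1/8 s, in which the tool goes at most 62.5 mm and 10.7 degrees, less where a joint would pass 70% of its speed; a pose out of reach is approached as far as the arm can. A call with a gripper value outside its range is refused whole. The fingers move at their own pace and stop on an object; FORCE is the grip in N (left out, the last holds). Time passes only in rows, so rows that do not move let the fingers close. It gives the time, the measured TCP pose, the force and the opening at its end, in the units of the state.
- manip.state(): the state, without advancing time (a new reading comes with each control period).
- read_camera(name): name is "side" or "top" or "wrist"; returns the picture (400x640x3 uint8, red, green, blue); there is no depth.
- get_calibration(name): a dict with "fovy" (degrees; the focal length in pixels is half the picture's height over the tangent of half this angle, whatever the lens; pixels are square), "cx", "cy" (the principal point, pixels), "world_to_cam" (4x4, takes a point from world to camera coordinates). Camera axes: x right, y up, looking along -z (the intrinsics and any distortion apply to the point x, -y, -z); pixel columns grow to the right and rows downward; lengths in mm; the calibration is good to about 2 mm. The wrist camera is an equidistant fisheye: a pixel r from the principal point sees the ray r / f radians off the axis. A picture is of the moment at which its call begins: read the wrist's pose just before it. get_calibration takes no time and is no camera call; for the wrist camera it gives the pose at the moment of the call.
- manip.close_job(): hands the job in, once; it reports no verdict.
The state is a dict: "t": time; "joint_pos": joint angles; "dq": joint speeds; "tau": joint torques, N m; "eef_pos": TCP position; "orientation": TCP orientation; "force": force on the tool from outside, world axes, zero at the start; "torque": the same for the moment, N m; "grip_width": finger opening in mm.
Only numpy, scipy, OpenCV 4.12 (cv2) and the standard library are available. Lean on these libraries where they do the work, as an engineer would, in place of code of your own. Each camera call takes 0.05 s, during which the arm holds its last target. There are 200 camera calls.

## Task

Slide the thin black front panel straight up out of the slots of the display stand and stand it in the empty white caddy. Then take the wooden dish by its upright handle, lift it level off the stand with the chocolate ball lying in it, and, in the air, turn it a quarter turn (either way round) from how it stood, keeping the dish level and the ball in its middle. Finish while holding the dish still, level and at least 10 cm above the counter, clear of everything; do not put it down or let go, and leave the other things on the counter where they are.

Things in the scene. Friction and masses are not known exactly. Their poses are not given: they have to be found in the camera images.
- stand: white low fixed display stand. Origin on the counter under the dish's place; x points away from its slotted front, y along the front, z up. Its top, x -88 to 75 and y -85 to 85 mm, is 20 mm above the counter; the dish starts on it, centred on the origin, axes parallel to the stand's. A rear rail at x 67 to 75 mm is 50 mm above the counter
- stand_slots (a point): point on the stand's top midway between its two slotted front posts (stand x = -73 mm). The posts stand at y = +-60 to +-80 mm, tops 65 mm above the counter, and hold the panel upright in slots 9 mm wide along x, open at the top; these guide the panel's lowest 45 mm
- panel: thin flat black rigid panel, 5 mm thick (its x), 140 mm wide (y), 120 mm tall (z), 60 to 125 g. Origin at the middle of its lower edge. Starts upright in the stand's slots, lower edge 20 mm above the counter, and slides up freely. A notch 32 mm wide, 20 mm high in its lower edge straddles the neck of the dish's handle: the dish cannot be lifted before the panel is out
- panel_top (a point): middle of the panel's upper edge, 120 mm above the panel's origin; 54 mm above the top of the dish's handle at the start
- dish: brown wooden dished plate, bowl 122 mm across, 24 mm high, 110 to 225 g with handle. Origin at the centre of its underside, z up. Inside: a shallow cone sloping down 11 degrees to the centre, where it is 6 mm thick. The handle points to the dish's -x: a flat neck 20 mm wide, 8 to 16 mm above the underside, leads out to an upright lug
- dish_handle (a point): middle of the top of the dish handle's upright lug: at 104 mm from the dish's centre (its -x), 66 mm above its underside. The lug is 12 mm thick along the dish's x, 36 mm wide along y and 60 mm tall; 37 mm are free between it and the bowl's rim
- ball: loose dark chocolate ball, hard, 36 mm across, 25 g, resting in the middle of the dish; origin at its underside as built and turns as it rolls: use ball_center
- ball_center (a point): centre of the chocolate ball, about 24 mm above the dish's underside when it rests in the middle
- caddy: empty white open-topped caddy, fixed, outside 55 (x) x 190 (y) x 70 mm tall, walls and floor 5 mm; inside 45 x 180 mm. Origin on the counter under its centre. It stands to the left or to the right of the stand; the black tea tray full of sachets is at the other side
- mug: bystander, not to be disturbed: white mug, 80 mm across, 90 mm tall, handle at its +y side; origin at the centre of its underside
- jar: bystander, not to be disturbed: amber glass jar with metal cap, 64 mm across, 85 mm tall; origin at the centre of its underside
- cup: bystander, not to be disturbed: small white cup without handle, 62 mm across, 55 mm tall; origin at the centre of its underside
- spoon: bystander, not to be disturbed: steel spoon 150 mm long, lying along its x axis
- can: bystander, not to be disturbed: plain metal can, 60 mm across, 70 mm tall; origin at the centre of its underside
- tin: bystander, not to be disturbed: plain steel tin, 60 x 90 x 50 mm tall; origin at the centre of its underside
Mind the look-alikes: they are no part of the job. Leave any purple or turquoise look-alike of the dish alone.

How it is judged (in metres and radians):
On the way, in this order (a step that is already met when the one before it is completed fails the run):
1. the panel is slid up clear of the slots while the dish stays on the stand (z of panel in the frame of stand above 0.07 m and horizontal distance between dish and stand below 0.03 m and height (world z) of dish below 0.04 m), for 0.1 s.
2. the panel stands in the caddy, let go (x of panel in the frame of caddy between -0.03 and 0.03 m and y of panel in the frame of caddy between -0.035 and 0.035 m and z of panel in the frame of caddy below 0.025 m and angle between panel's own z axis and vertical below 0.75 rad and contact force between the fingers and panel below 0.1 N and height (world z) of dish below 0.03 m), for 0.2 s.
3. the dish is lifted off the stand by the fingers, level, not yet turned by much (height (world z) of dish above 0.05 m and contact force between the fingers and dish above 0.5 N and angle between dish's own z axis and vertical below 0.2 rad and angle between the x axis of dish and the x axis of stand, either way round below 0.7 rad), for 0.1 s.
At the end, for the whole second after the job is handed in: Dish held still in the fingers, underside 95 mm or more above the counter, off stand and panel, level within 0.1 rad, a quarter turn (within 0.15 rad, either way) from how it stood, ball within 15 mm of its centre; panel standing, let go, in the caddy (x of panel in the frame of caddy between -0.03 and 0.03 m and y of panel in the frame of caddy between -0.035 and 0.035 m and z of panel in the frame of caddy below 0.025 m and angle between panel's own z axis and vertical below 0.75 rad and height (world z) of dish above 0.095 m and contact force between the fingers and dish above 0.5 N and contact force between dish and stand below 0.05 N and contact force between dish and panel below 0.05 N and angle between dish's own z axis and vertical below 0.1 rad and angle between the x axis of dish and the y axis of stand, either way round below 0.15 rad and horizontal distance between ball_center and dish below 0.015 m and z of ball_center in the frame of dish below 0.04 m and linear speed of dish below 0.03 m/s and angular speed of dish below 0.1 rad/s); the arm keeps its last pose, push and grip.
It fails at once if the ball rolls more than 30 mm from the dish's centre, or leaves it (horizontal distance between ball_center and dish above 0.03 m or z of ball_center in the frame of dish above 0.05 m).
It fails at once if the dish is tipped by more than 0.25 rad (angle between dish's own z axis and vertical above 0.25 rad).
It fails at once if a bystander is shoved more than 30 mm (distance of any of mug, jar, cup, spoon, can, tin from where it was at the start of the episode above 0.03 m).
It also fails if it takes over 58 s, if anything falls off the work surface, if the arm or the gripper's body presses on something with over 40 N, if the wrist force passes 120 N, or if a joint passes its speed limit or range.

## Working session

There is one attempt and no reset: what is moved stays moved. The work goes in short steps, Python scripts to look and compute and a shell command to move; the robot and the scene stay as the last step left them, time stands still between calls to the robot, and variables do not carry over. Pictures are saved under pics/ and viewed, about 8 in all and at most 12, crops included, and the job is handed in when it is done.

```bash
ls; mkdir -p pics; python3 - <<'E'
from rig import manip, read_camera, get_calibration
import cv2
print(manip.state())
for n in ["top","side"]:
    cv2.imwrite(f"pics/{n}0.png",read_camera(n)[:,:,::-1]); print(n,get_calibration(n))
print(get_calibration("wrist"))
E
```

```text
pics
{'t': 0.0, 'joint_pos': array([ 1.108396  ,  0.43523064,  0.0249672 ,  1.57413489, -0.01160051,
        1.13397942, -0.07508864]), 'dq': array([ 0.00038355, -0.00033096,  0.00079508,  0.00046554, -0.001323  ,
       -0.00060627,  0.00196413]), 'tau': array([ 2.36561564e-04, -6.70484161e+01,  1.02544047e+00, -3.16209662e+01,
        1.55810744e-02,  1.27414646e-02, -8.60261110e-06]), 'eef_pos': array([ 219.82033952, -584.51201147,  230.5065173 ]), 'orientation': array([-2.58237504e+00,  1.78772267e+00,  2.19491740e-03]), 'force': array([-0.20769588,  0.14046347, -1.00887255]), 'torque': array([-0.03570319, -0.02183877, -0.08768423]), 'grip_width': 85.4802681554137}
top {'fovy': 42.078504160095385, 'cx': 314.9758379008747, 'cy': 196.9650202640535, 'world_to_cam': array([[-1.25839870e-02, -9.99864847e-01,  1.05797822e-02,
         8.53775424e+01],
       [ 9.82850056e-01, -1.04217181e-02,  1.84111800e-01,
        -5.34543352e+02],
       [-1.83976657e-01,  1.27152000e-02,  9.82848367e-01,
        -1.40924345e+03],
       [ 0.00000000e+00,  0.00000000e+00,  0.00000000e+00,
         
[... 197 characters left out ...]
48e+02],
       [ 3.38109025e-01, -5.71382692e-01,  7.47799510e-01,
        -2.12685080e+02],
       [-3.64391373e-01,  6.53132742e-01,  6.63804602e-01,
        -1.29134126e+03],
       [ 0.00000000e+00,  0.00000000e+00,  0.00000000e+00,
         1.00000000e+00]])}
{'fovy': 65.70646984690485, 'cx': 317.9893983168341, 'cy': 198.280878959385, 'world_to_cam': array([[ 3.52441787e-01, -9.35831725e-01, -1.94139969e-03,
        -6.22572584e+02],
       [ 8.86597487e-01,  3.34562365e-01, -3.19394615e-01,
         4.02458865e+01],
       [ 2.99549133e-01,  1.10846769e-01,  9.47619814e-01,
        -3.80094024e+02],
       [ 0.00000000e+00,  0.00000000e+00,  0.00000000e+00,
         1.00000000e+00]])}
```

View pics/top0.png

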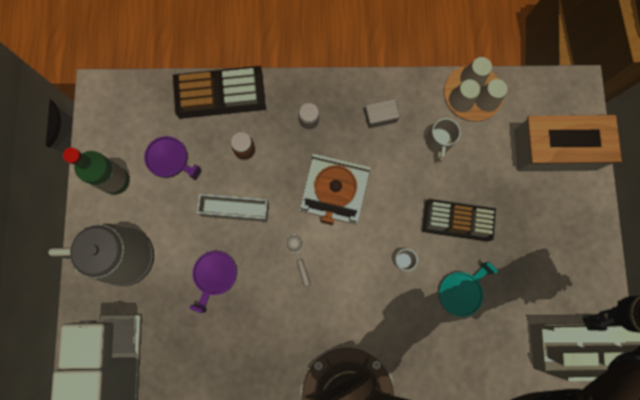

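View pics/side0.png

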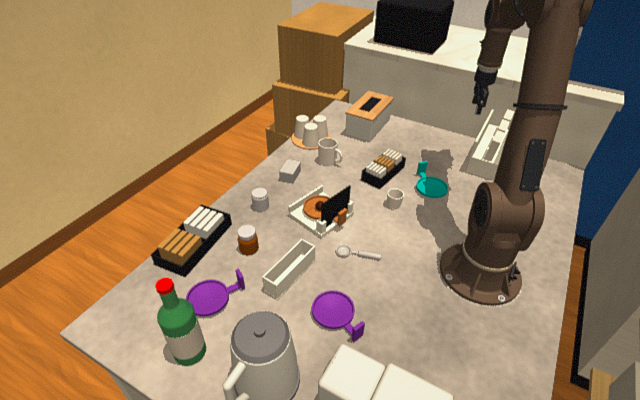

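The top view shows the stand at about (336,188), handle toward the robot at (328,217), panel from (306,203) to (356,212), and the caddy at (233,207), on the left (+y). The spoon is near (300,260). I'll enlarge a crop.

```bash
cat > h.py <<'E'
import numpy as np, cv2
from rig import manip, read_camera, get_calibration
from scipy.spatial.transform import Rotation as R
def K(c,h=400):
    f=h/2/np.tan(np.radians(c["fovy"])/2); return f
def ray(n,u,v,c=None):
    c=c or get_calibration(n); f=K(c); T=c["world_to_cam"]
    a=np.array([(u-c["cx"])/f,-(v-c["cy"])/f])
    if n=="wrist":
        r=np.hypot(*a); s=np.sin(r)/r if r>1e-9 else 1; d=np.array([a[0]*s,a[1]*s,-np.cos(r)])
    else: d=np.array([a[0],a[1],-1])
    Rm=T[:3,:3]; return -Rm.T@T[:3,3], Rm.T@d
def atz(n,u,v,z,c=None):
    o,d=ray(n,u,v,c); return (o+d*(z-o[2])/d[2]).round(1)
def proj(n,P,c=None):
    c=c or get_calibration(n); f=K(c); p=c["world_to_cam"]@np.append(P,1)
    x,y,z=p[0],-p[1],-p[2]
    if n=="wrist":
        r=np.hypot(x,y); t=np.arctan2(r,z); k=t/max(r,1e-9); return np.array([c["cx"]+f*x*k,c["cy"]+f*y*k])
    return np.array([c["cx"]+f*x/z,c["cy"]+f*y/z])
E
python3 - <<'E'
import cv2
a=cv2.imread("pics/top0.png")[145:270,190:380]
cv2.imwrite("pics/top0c.png",cv2.resize(a,None,fx=4,fy=4,interpolation=cv2.INTER_CUBIC))
E
```

```text
(no output)
```

View pics/top0c.png

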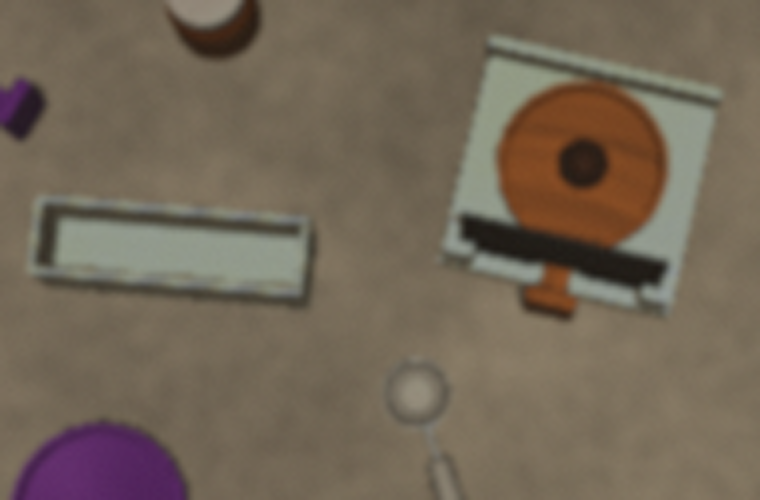

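```bash
python3 - <<'E'
from h import *
F=lambda u,v,z:atz("top",190+u/4,145+v/4,z)
g=lambda a,b:(a.round(1),b.round(1),"len",np.linalg.norm(b-a).round(1),"dir deg",np.degrees(np.arctan2(*(b-a)[[1,0]])).round(2))
print("panel top",g(F(460,213,140),F(667,265,140)),(F(460,213,140)+F(667,265,140))/2)
print("ball",F(583,163,44),"bowl",F(582,164,44))
print("rear rail",g(F(488,36,50),F(722,93,50)))
print("front posts",g(F(443,260,65),F(668,312,65)))
print("lug",F(549,296,86), F(549,310,60))
print("caddy far",g(F(38,197,70),F(310,217,70)))
print("caddy near",g(F(32,273,70),F(305,297,70)))
print("caddy near floor",g(F(32,280,0),F(305,304,0)))
print("spoon",F(418,392,5)); print("cam",ray("top",0,0)[0])
E
```

```text
panel top (array([515.3, 106.6, 140. ]), array([479.3, -28.5, 140. ]), 'len', np.float64(139.8), 'dir deg', np.float64(-104.92)) [497.3   39.05 140.  ]
ball [568.1  20.   44. ] bowl [567.4  20.7  44. ]
rear rail (array([659.9,  86.1,  50. ]), array([616.5, -79.3,  50. ]), 'len', np.float64(171.0), 'dir deg', np.float64(-104.7))
front posts (array([496.4, 119.1,  65. ]), array([458.5, -35.3,  65. ]), 'len', np.float64(159.0), 'dir deg', np.float64(-103.79))
lug [467.5  47.1  86. ] [461.4  46.3  60. ]
caddy far (array([542.6, 398.1,  70. ]), array([526.6, 210.5,  70. ]), 'len', np.float64(188.3), 'dir deg', np.float64(-94.87))
caddy near (array([489.6, 400.7,  70. ]), array([470.9, 213.7,  70. ]), 'len', np.float64(187.9), 'dir deg', np.float64(-95.71))
caddy near floor (array([495.5, 415.6,   0. ]), array([475.9, 219.4,   0. ]), 'len', np.float64(197.2), 'dir deg', np.float64(-95.7))
spoon [411.2 138.5   5. ]
cam [ 267.18245324   97.71395561 1482.58508989]
```

```bash
cat >> h.py <<'E'
def need(P,yaw=None):
    s=manip.state(); Rm=R.from_rotvec(s["orientation"]).as_matrix()
    y=np.degrees(np.arctan2(Rm[1,0],Rm[0,0]))
    print("t",round(s["t"],2),"tcp",s["eef_pos"].round(1),"yaw",y.round(2),"tilt",np.degrees(np.arccos(-Rm[2,2])).round(2),"w",round(s["grip_width"],1),"F",s["force"].round(1),"q",s["joint_pos"].round(2))
    print("shift tool xyz",(Rm.T@(np.array(P)-s["eef_pos"])).round(1),"turn",None if yaw is None else round((y-yaw+180)%360-180,2))
E
python3 -m pendant '[{"turn":-9.1,"z":0},{"turn":-9.1},{"turn":-9.1},{"turn":-9.1},{"turn":-9.1},{"turn":-9.1}]' ; python3 -c "
from h import *
need([497.3,38.8,230],-14.9)"
```

```text
t 0.1 tcp [ 219.8 -584.6  230.6] yaw -69.39 tilt 0.08 w 85.5 F [1.1 0.2 0. ] q [ 1.11  0.44  0.02  1.57 -0.01  1.13 -0.08]
shift tool xyz [-485.8 -479.2    1.2] turn -54.49invalid input at $[0]: expected keys x, y, z, turn, grip
```

```bash
python3 -m pendant '[{"x":0,"y":0,"z":0,"turn":-9.1,"grip":0},{"x":0,"y":0,"z":0,"turn":-9.1,"grip":0},{"x":0,"y":0,"z":0,"turn":-9.1,"grip":0},{"x":0,"y":0,"z":0,"turn":-9.1,"grip":0},{"x":0,"y":0,"z":0,"turn":-9.1,"grip":0},{"x":0,"y":0,"z":0,"turn":-9.0,"grip":0}]' ; python3 -c "
from h import *
need([497.3,38.8,230],-14.9)"
```

```text
t: 0.85
eef_pos: [219.8, -584.7, 230.8]
orientation: [-3.115, 0.399, 0.001]
force: [-0.2, 0.0, -0.2]
grip_width: 85.6
t 0.85 tcp [ 219.8 -584.7  230.8] yaw -14.59 tilt 0.05 w 85.6 F [-0.2  0.  -0.2] q [ 1.25  0.45 -0.19  1.56  0.09  1.14  0.79]
shift tool xyz [ 111.4 -673.3    1.2] turn 0.31
```

```bash
python3 -m pendant '[{"x":8,"y":-48,"z":0,"turn":0,"grip":0},{"x":8,"y":-48,"z":0,"turn":0,"grip":0},{"x":8,"y":-48,"z":0,"turn":0,"grip":0},{"x":8,"y":-48,"z":0,"turn":0,"grip":0},{"x":8,"y":-48,"z":0,"turn":0,"grip":0},{"x":8,"y":-48,"z":0,"turn":0,"grip":0},{"x":8,"y":-48,"z":0,"turn":0,"grip":0},{"x":8,"y":-48,"z":0,"turn":0,"grip":0},{"x":8,"y":-48,"z":0,"turn":0,"grip":0},{"x":8,"y":-48,"z":0,"turn":0.3,"grip":0}]' ; python3 -c "
from h import *
need([497.3,38.8,230],-14.9)"
```

```text
t: 2.1
eef_pos: [420.9, -140.3, 231.2]
orientation: [3.114, -0.416, -0.0]
force: [1.9, 0.4, 0.3]
grip_width: 85.7
t 2.1 tcp [ 420.9 -140.3  231.2] yaw -15.21 tilt 0.01 w 85.7 F [1.9 0.4 0.3] q [ 0.62  0.18 -0.47  1.96  0.1   1.02 -0.17]
shift tool xyz [  26.8 -192.8    1.2] turn -0.31
```

```bash
python3 -m pendant '[{"x":6,"y":-45,"z":0,"turn":-0.3,"grip":0},{"x":6,"y":-45,"z":0,"turn":0,"grip":0},{"x":6,"y":-45,"z":0,"turn":0,"grip":0},{"x":6,"y":-45,"z":0,"turn":0,"grip":0},{"x":3,"y":-13,"z":0,"turn":0,"grip":0},{"x":0,"y":0,"z":0,"turn":0,"grip":0}]' ; python3 -c "
from h import *
need([497.3,38.8,230],-14.9)
c=get_calibration('wrist'); im=read_camera('wrist')[:,:,::-1].copy()
u=np.array([.2571,.9664,0]);m=np.array([497.3,38.8,140])
for P in (m,m-70*u,m+70*u,[467.5,46.8,86]): print(proj('wrist',P,c).round())
cv2.imwrite('pics/w1.png',im)"
```

```text
t: 2.85
eef_pos: [496.5, 38.1, 230.9]
orientation: [3.115, -0.405, -0.001]
force: [-0.3, -0.6, -0.3]
grip_width: 85.4
t 2.85 tcp [496.5  38.1 230.9] yaw -14.81 tilt 0.05 w 85.4 F [-0.3 -0.6 -0.3] q [ 0.28  0.29 -0.57  1.84  0.18  1.07 -0.62]
shift tool xyz [ 0.6 -0.9  0.9] turn 0.09
[319. 204.]
[318. 278.]
[319. 115.]
[287. 185.]
```

View pics/w1.png

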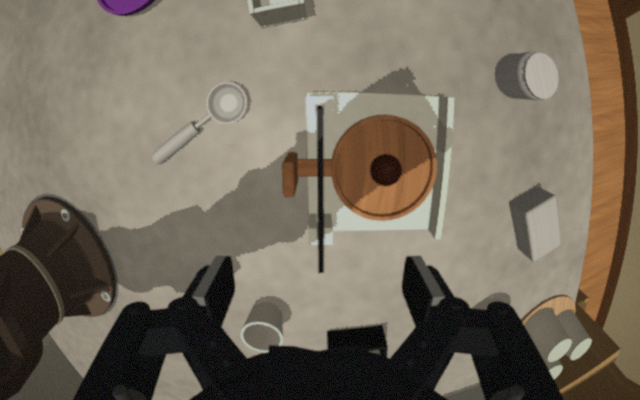

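```bash
python3 -c "
from h import *
c=get_calibration('wrist')
a,b=atz('wrist',320,106,140,c),atz('wrist',321,272,140,c);print(a,b,(a+b)/2,np.linalg.norm(a-b))
print('ball',atz('wrist',385.5,169,44,c),'lug',atz('wrist',290,174,86,c))
print(proj('top',(a+b)/2),proj('side',(a+b)/2),proj('side',[497.3,38.8,140]))
im=cv2.imread('pics/side0.png')[165:245,280:370];cv2.imwrite('pics/s0c.png',cv2.resize(im,None,fx=7,fy=7,interpolation=cv2.INTER_CUBIC))"
```

```text
[517.8 111.8 140. ] [482.9 -24.  140. ] [500.35  43.9  140.  ] 140.21287387397777
ball [570.2  25.2  44. ] lug [473.6  55.6  86. ]
[328.96249411 203.62347026] [335.56626713 195.05497113] [337.0984856  194.50699375]
```

View pics/s0c.png

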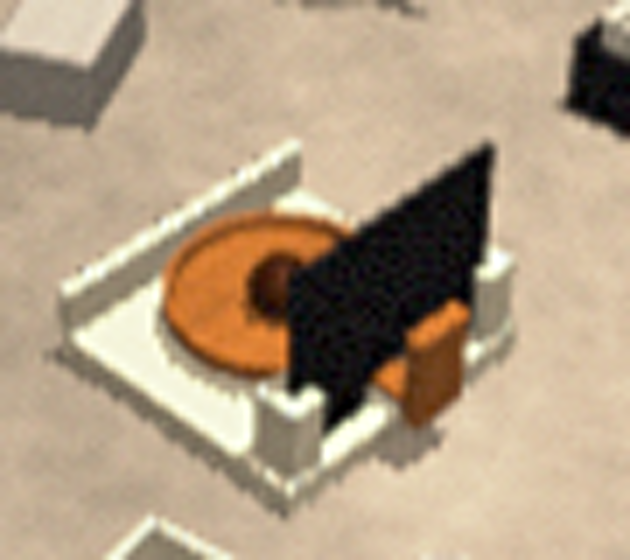

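```bash
python3 -m pendant '[{"x":2,"y":-4.5,"z":30,"turn":0,"grip":0},{"x":0,"y":0,"z":35,"turn":0,"grip":0},{"x":0,"y":0,"z":35,"turn":0,"grip":0},{"x":0,"y":0,"z":25,"turn":0,"grip":0},{"x":0,"y":0,"z":0,"turn":0,"grip":1},{"x":0,"y":0,"z":0,"turn":0,"grip":1},{"x":0,"y":0,"z":0,"turn":0,"grip":1},{"x":0,"y":0,"z":0,"turn":0,"grip":1},{"x":0,"y":0,"z":0,"turn":0,"grip":1},{"x":0,"y":0,"z":0,"turn":0,"grip":1}]' 40; python3 -c "
from h import *
need([499.5,42,106],-14.8)"
```

```text
t: 4.15
eef_pos: [500.1, 41.7, 107.0]
orientation: [3.115, -0.407, 0.002]
force: [-0.9, 0.1, 6.7]
grip_width: 4.1
t 4.15 tcp [500.1  41.7 107. ] yaw -14.89 tilt 0.07 w 4.1 F [-0.9  0.1  6.7] q [ 0.21  0.44 -0.52  1.98  0.31  0.79 -0.75]
shift tool xyz [-0.7 -0.2  1. ] turn -0.09
```

```bash
python3 -m pendant '[{"x":0,"y":0,"z":-6,"turn":0,"grip":1},{"x":0,"y":0,"z":-12,"turn":0,"grip":1},{"x":0,"y":0,"z":-12,"turn":0,"grip":1},{"x":0,"y":0,"z":-12,"turn":0,"grip":1},{"x":0,"y":0,"z":-12,"turn":0,"grip":1},{"x":0,"y":0,"z":-14,"turn":0,"grip":1},{"x":0,"y":0,"z":-14,"turn":0,"grip":1},{"x":0,"y":0,"z":-14,"turn":0,"grip":1},{"x":0,"y":0,"z":-14,"turn":0,"grip":1},{"x":0,"y":0,"z":0,"turn":0,"grip":1}]'; python3 -c "
from h import *
need([509,308,210],-5.3)
cv2.imwrite('pics/s2.png',cv2.resize(read_camera('side')[130:300,230:390,::-1],None,fx=3.5,fy=3.5,interpolation=cv2.INTER_CUBIC))"
```

```text
t: 5.4
eef_pos: [500.4, 41.8, 217.5]
orientation: [-3.115, 0.407, -0.003]
force: [0.6, -0.0, -0.6]
grip_width: 4.4
t 5.4 tcp [500.4  41.8 217.5] yaw -14.9 tilt 0.12 w 4.4 F [ 0.6 -0.  -0.6] q [ 0.27  0.31 -0.57  1.85  0.19  1.04 -0.64]
shift tool xyz [ -60.1 -259.4    7.6] turn -9.6
```

View pics/s2.png

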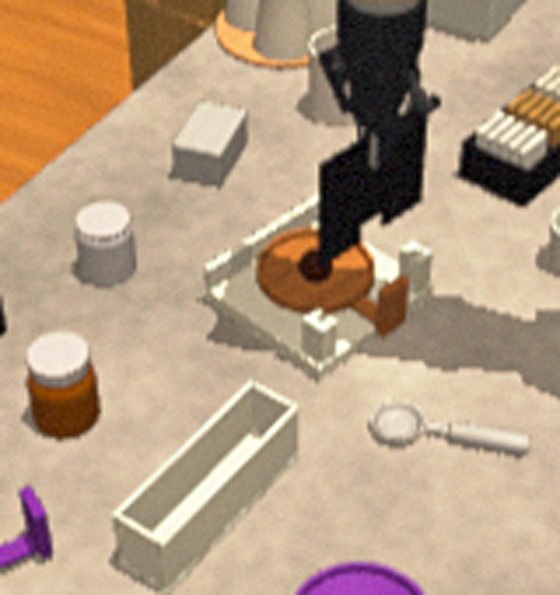

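Panel is out of the slots, and the dish and ball are still on the stand. Caddy rim corners in the crop are about (255,383), (298,405), (160,545), (117,515). I'll check the caddy position with the side camera.

```bash
python3 -c "
from h import *
p=[atz('side',230+u/3.5,130+v/3.5,70) for u,v in ((255,383),(298,405),(160,545),(117,515))]
print(p,np.mean(p,0))
for a,b in((0,3),(1,2)): d=p[a]-p[b];print(np.degrees(np.arctan2(d[0],-d[1])),np.linalg.norm(d))"
```

```text
[array([523.3, 215.6,  70. ]), array([475.9, 219.2,  70. ]), array([494.6, 409.3,  70. ]), array([542.7, 402. ,  70. ])] [509.125 311.525  70.   ]
-5.941794985654503 187.40683018502824
-5.618069950490958 191.0175384617863
```

```bash
python3 -m pendant '[{"x":0,"y":0,"z":0,"turn":-4.6,"grip":1},{"x":0,"y":0,"z":0,"turn":-4.7,"grip":1},{"x":-2.2,"y":-33,"z":0,"turn":0,"grip":1},{"x":-2.2,"y":-33,"z":0,"turn":0,"grip":1},{"x":-2.2,"y":-34,"z":0,"turn":0,"grip":1},{"x":-2.2,"y":-34,"z":0,"turn":0,"grip":1},{"x":-2.2,"y":-34,"z":0,"turn":0,"grip":1},{"x":-2.2,"y":-34,"z":0,"turn":0,"grip":1},{"x":-2.2,"y":-34,"z":0,"turn":0,"grip":1},{"x":-2.2,"y":-31,"z":0,"turn":0,"grip":1}]'; python3 -c "
from h import *
need([509,309,92],-5.6)
c=get_calibration('wrist');cv2.imwrite('pics/w3.png',read_camera('wrist')[:,:,::-1])
for P in ([523,214,70],[477,218,70],[495,405,70],[541,400,70]): print(proj('wrist',P,c).round())"
```

```text
t: 6.7
eef_pos: [507.8, 310.1, 215.3]
orientation: [3.137, -0.153, -0.002]
force: [0.2, 1.5, -0.8]
grip_width: 4.4
t 6.7 tcp [507.8 310.1 215.3] yaw -5.57 tilt 0.08 w 4.4 F [ 0.2  1.5 -0.8] q [-0.2   0.48 -0.63  1.63  0.3   1.13 -1.01]
shift tool xyz [  1.5   0.8 123.3] turn 0.03
[340. 270.]
[298. 270.]
[293.  88.]
[344.  89.]
```

View pics/w3.png

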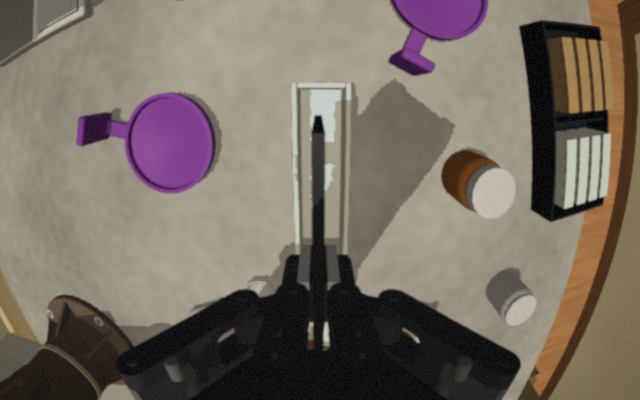

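Panel hangs over the caddy interior. The caddy spans columns 292–354, with the panel at about 318, so I'll shift +3 mm and lower.

```bash
python3 -m pendant '[{"x":3,"y":-2,"z":20,"turn":0,"grip":1},{"x":0,"y":0,"z":25,"turn":0,"grip":1},{"x":0,"y":0,"z":25,"turn":0,"grip":1},{"x":0,"y":0,"z":25,"turn":0,"grip":1},{"x":0,"y":0,"z":12,"turn":0,"grip":1},{"x":0,"y":0,"z":8,"turn":0,"grip":1},{"x":0,"y":0,"z":4,"turn":0,"grip":1},{"x":0,"y":0,"z":0,"turn":0,"grip":1}]'; python3 -c "
from h import *
need([511,312,93],-5.6)"
```

```text
t: 7.75
eef_pos: [511.5, 310.9, 97.6]
orientation: [-3.138, 0.153, -0.001]
force: [-0.7, 0.1, -0.1]
grip_width: 4.1
t 7.75 tcp [511.5 310.9  97.6] yaw -5.59 tilt 0.03 w 4.1 F [-0.7  0.1 -0.1] q [-0.24  0.6  -0.58  1.75  0.4   0.91 -1.09]
shift tool xyz [-0.7 -1.   4.6] turn 0.01
```

```bash
python3 -m pendant '[{"x":0,"y":0,"z":4,"turn":0,"grip":1},{"x":0,"y":0,"z":0,"turn":0,"grip":1},{"x":0,"y":0,"z":0,"turn":0,"grip":0},{"x":0,"y":0,"z":0,"turn":0,"grip":0},{"x":0,"y":0,"z":0,"turn":0,"grip":0},{"x":0,"y":0,"z":0,"turn":0,"grip":0},{"x":0,"y":0,"z":0,"turn":0,"grip":0},{"x":0,"y":0,"z":0,"turn":0,"grip":0},{"x":0,"y":0,"z":0,"turn":0,"grip":0}]'; python3 -c "
from h import *
need([511,312,200],-5.6)"
python3 -m pendant '[{"x":0,"y":0,"z":-15,"turn":0,"grip":0},{"x":0,"y":0,"z":-25,"turn":0,"grip":0},{"x":0,"y":0,"z":-30,"turn":0,"grip":0},{"x":0,"y":0,"z":-30,"turn":0,"grip":0},{"x":0,"y":0,"z":-15,"turn":0,"grip":0}]'; python3 -c "
from h import *
need([471,51,200],-14.8)
cv2.imwrite('pics/s4.png',cv2.resize(read_camera('side')[130:300,230:390,::-1],None,fx=3.5,fy=3.5,interpolation=cv2.INTER_CUBIC))"
```

```text
t: 8.88
eef_pos: [511.4, 310.8, 93.3]
orientation: [3.138, -0.153, 0.0]
force: [-0.1, -0.3, -0.7]
grip_width: 85.5
t 8.88 tcp [511.4 310.8  93.3] yaw -5.59 tilt 0.0 w 85.5 F [-0.1 -0.3 -0.7] q [-0.24  0.61 -0.57  1.75  0.41  0.9  -1.09]
shift tool xyz [  -0.5   -1.2 -106.7] turn 0.01
t: 9.5
eef_pos: [511.8, 311.5, 210.9]
orientation: [-3.136, 0.153, -0.004]
force: [0.5, 0.6, -0.6]
grip_width: 85.6
t 9.5 tcp [511.8 311.5 210.9] yaw -5.58 tilt 0.17 w 85.6 F [ 0.5  0.6 -0.6] q [-0.2   0.49 -0.63  1.63  0.31  1.12 -1.01]
shift tool xyz [-15.3 263.2  10.4] turn 9.22
```

View pics/s4.png

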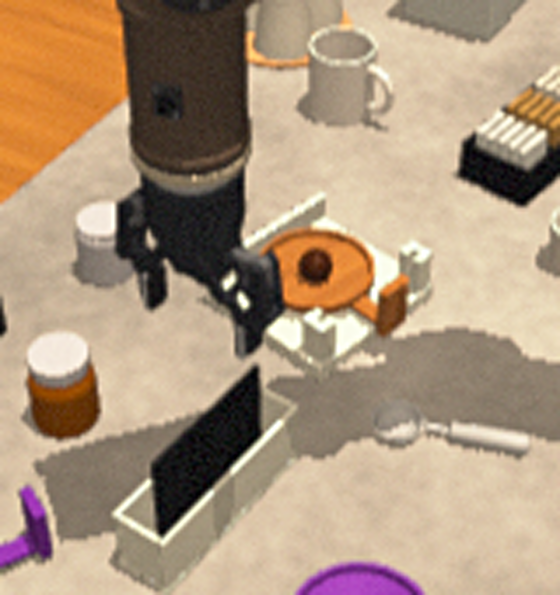

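Panel stands upright in the caddy. Now I go over the lug with the jaws half closed.

```bash
python3 -m pendant '[{"x":0,"y":0,"z":0,"turn":9.2,"grip":0.45},{"x":3,"y":30,"z":0,"turn":0,"grip":0.45},{"x":3,"y":32,"z":0,"turn":0,"grip":0.45},{"x":3,"y":34,"z":0,"turn":0,"grip":0.45},{"x":3,"y":34,"z":0,"turn":0,"grip":0.45},{"x":3,"y":34,"z":0,"turn":0,"grip":0.45},{"x":4,"y":34,"z":0,"turn":0,"grip":0.45},{"x":4,"y":34,"z":0,"turn":0,"grip":0.45},{"x":3,"y":32,"z":0,"turn":0,"grip":0.45},{"x":0,"y":0,"z":0,"turn":0,"grip":0.45}]'; python3 -c "
from h import *
need([470,49.6,200],-14.8)
c=get_calibration('wrist');im=read_camera('wrist')[:,:,::-1]
cv2.imwrite('pics/w5.png',cv2.resize(im[100:250,220:480],None,fx=3,fy=3,interpolation=cv2.INTER_CUBIC))
for P in ([470,49.6,86],[570.5,23,44]): q=proj('wrist',P,c);print(q.round(),(q-[220,100])*3)
np.save('c5.npy',c,allow_pickle=True)"
```

```text
t: 10.8
eef_pos: [468.4, 46.0, 207.6]
orientation: [3.113, -0.411, -0.002]
force: [0.6, 0.2, -0.8]
grip_width: 46.8
t 10.8 tcp [468.4  46.  207.6] yaw -15.03 tilt 0.12 w 46.8 F [ 0.6  0.2 -0.8] q [ 0.27  0.27 -0.58  1.93  0.18  0.99 -0.65]
shift tool xyz [ 0.7 -3.9  7.6] turn -0.23
[319. 189.] [295.94573217 268.14646824]
[417. 178.] [592.0882885  233.17751607]
```

View pics/w5.png

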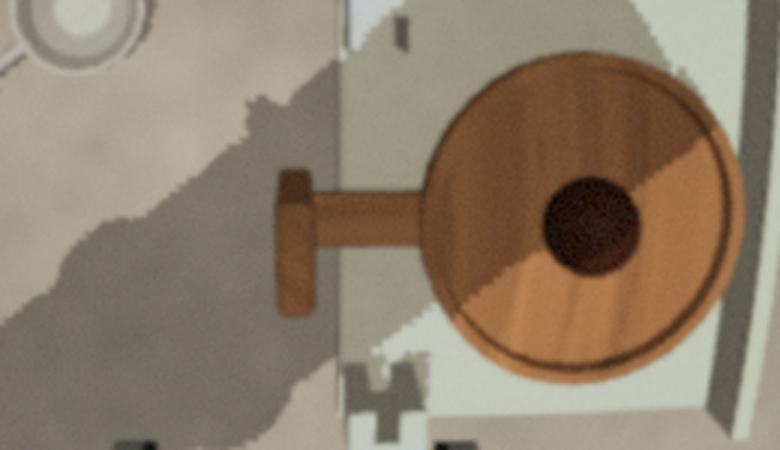

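```bash
python3 -m pendant '[{"x":0.8,"y":-5,"z":20,"turn":-0.2,"grip":0.45},{"x":0,"y":0,"z":30,"turn":0,"grip":0.45},{"x":0,"y":0,"z":30,"turn":0,"grip":0.45},{"x":0,"y":0,"z":20,"turn":0,"grip":0.45},{"x":0,"y":0,"z":10,"turn":0,"grip":0.45},{"x":0,"y":0,"z":0,"turn":0,"grip":0.45}]'; python3 -c "
from h import *
need([470.3,51.2,47],-14.8)"
```

```text
t: 11.6
eef_pos: [470.9, 54.3, 98.0]
orientation: [-3.116, 0.397, 0.002]
force: [-0.2, 0.2, 0.5]
grip_width: 47.1
t 11.6 tcp [470.9  54.3  98. ] yaw -14.53 tilt 0.06 w 47.1 F [-0.2  0.2  0.5] q [ 0.19  0.42 -0.53  2.05  0.31  0.75 -0.79]
shift tool xyz [ 0.2  3.1 51. ] turn 0.27
```

```bash
python3 -m pendant '[{"x":0,"y":2.5,"z":15,"turn":0.3,"grip":0.45},{"x":0,"y":0,"z":15,"turn":0,"grip":0.45},{"x":0,"y":0,"z":13,"turn":0,"grip":0.45},{"x":0,"y":0,"z":8,"turn":0,"grip":0.45},{"x":0,"y":0,"z":0,"turn":0,"grip":0.45}]'; python3 -c "
from h import *
need([470.3,51.2,47],-14.8)
cv2.imwrite('pics/w6.png',cv2.resize(read_camera('wrist')[120:320,200:440,::-1],None,fx=3,fy=3,interpolation=cv2.INTER_CUBIC))"
```

```text
t: 12.22
eef_pos: [470.1, 51.2, 46.6]
orientation: [3.115, -0.407, -0.002]
force: [0.5, -0.3, 0.1]
grip_width: 47.1
t 12.22 tcp [470.1  51.2  46.6] yaw -14.87 tilt 0.07 w 47.1 F [ 0.5 -0.3  0.1] q [ 0.14  0.5  -0.48  2.1   0.38  0.63 -0.86]
shift tool xyz [ 0.2 -0.1 -0.4] turn -0.07
```

View pics/w6.png

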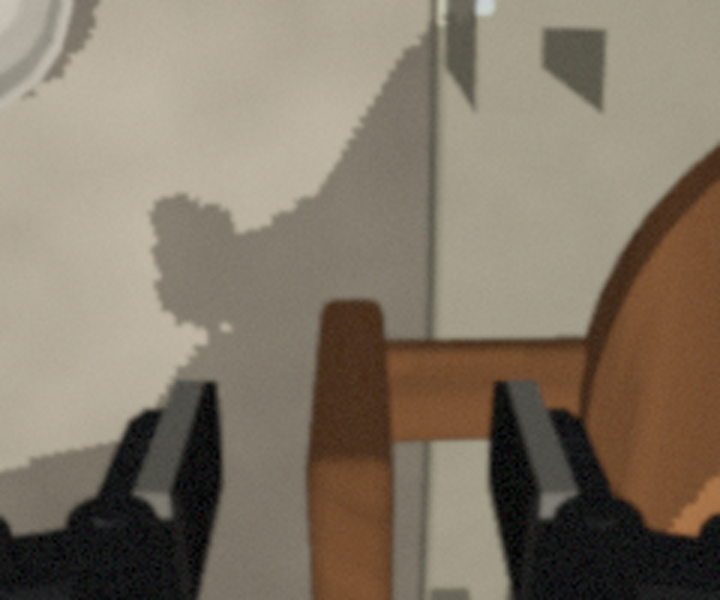

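Lug (column ~350) is centred between the fingers, and the inner finger is clear of the rim. I close gently, then firmly.

```bash
python3 -m pendant '[{"x":0,"y":0,"z":0,"turn":0,"grip":0.6},{"x":0,"y":0,"z":0,"turn":0,"grip":0.7},{"x":0,"y":0,"z":0,"turn":0,"grip":0.76},{"x":0,"y":0,"z":0,"turn":0,"grip":0.82},{"x":0,"y":0,"z":0,"turn":0,"grip":0.88},{"x":0,"y":0,"z":0,"turn":0,"grip":0.94},{"x":0,"y":0,"z":0,"turn":0,"grip":1},{"x":0,"y":0,"z":0,"turn":0,"grip":1}]' 25; python3 -m pendant '[{"x":0,"y":0,"z":0,"turn":0,"grip":1},{"x":0,"y":0,"z":0,"turn":0,"grip":1},{"x":0,"y":0,"z":-1,"turn":0,"grip":1},{"x":0,"y":0,"z":-2,"turn":0,"grip":1},{"x":0,"y":0,"z":-3,"turn":0,"grip":1},{"x":0,"y":0,"z":-3,"turn":0,"grip":1},{"x":0,"y":0,"z":-3,"turn":0,"grip":1},{"x":0,"y":0,"z":-2,"turn":0,"grip":1},{"x":0,"y":0,"z":-1,"turn":0,"grip":1},{"x":0,"y":0,"z":0,"turn":0,"grip":1}]' 90; python3 -c "
from h import *
need([470.3,51.2,180],-14.8)
print(manip.state()['torque'])
cv2.imwrite('pics/s7.png',cv2.resize(read_camera('side')[150:270,260:380,::-1],None,fx=5,fy=5,interpolation=cv2.INTER_CUBIC))"
```

```text
t: 13.28
eef_pos: [470.5, 51.1, 47.4]
orientation: [3.115, -0.407, 0.0]
force: [-1.8, -0.0, 3.9]
grip_width: 11.6
t: 14.52
eef_pos: [470.5, 51.1, 62.4]
orientation: [3.115, -0.407, 0.0]
force: [-1.2, 0.1, -1.8]
grip_width: 10.7
t 14.53 tcp [470.5  51.1  62.4] yaw -14.89 tilt 0.01 w 10.7 F [-1.2  0.1 -1.8] q [ 0.16  0.47 -0.49  2.09  0.36  0.66 -0.83]
shift tool xyz [  -0.3   -0.  -117.6] turn -0.09
[0.0484959  0.18800126 0.09622533]
```

View pics/s7.png

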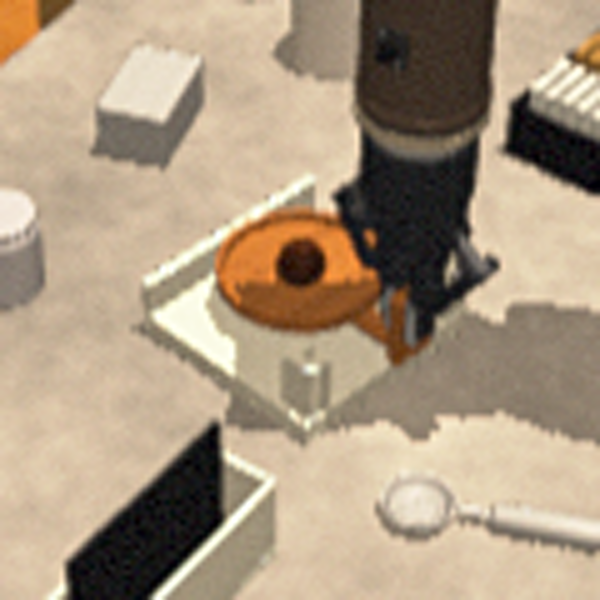

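Dish rose 15 mm, still level, with the ball centred. I continue lifting, ramping the speed gently.

```bash
python3 -m pendant '[{"x":0,"y":0,"z":-3,"turn":0,"grip":1},{"x":0,"y":0,"z":-6,"turn":0,"grip":1},{"x":0,"y":0,"z":-9,"turn":0,"grip":1},{"x":0,"y":0,"z":-12,"turn":0,"grip":1},{"x":0,"y":0,"z":-12,"turn":0,"grip":1},{"x":0,"y":0,"z":-12,"turn":0,"grip":1},{"x":0,"y":0,"z":-12,"turn":0,"grip":1},{"x":0,"y":0,"z":-12,"turn":0,"grip":1},{"x":0,"y":0,"z":-12,"turn":0,"grip":1},{"x":0,"y":0,"z":-12,"turn":0,"grip":1}]'; python3 -m pendant '[{"x":0,"y":0,"z":-10,"turn":0,"grip":1},{"x":0,"y":0,"z":-7,"turn":0,"grip":1},{"x":0,"y":0,"z":-4,"turn":0,"grip":1},{"x":0,"y":0,"z":-2,"turn":0,"grip":1},{"x":0,"y":0,"z":0,"turn":0,"grip":1},{"x":0,"y":0,"z":0,"turn":0.5,"grip":1},{"x":0,"y":0,"z":0,"turn":1,"grip":1},{"x":0,"y":0,"z":0,"turn":1.5,"grip":1},{"x":0,"y":0,"z":0,"turn":2,"grip":1},{"x":0,"y":0,"z":0,"turn":2.5,"grip":1}]';python3 -c "
from h import *
need([470.3,51.2,180],-104.8)"
```

```text
t: 15.82
eef_pos: [470.5, 51.1, 165.1]
orientation: [3.115, -0.407, -0.0]
force: [-0.3, 0.5, -1.8]
grip_width: 11.1
t: 17.08
eef_pos: [470.5, 51.1, 187.3]
orientation: [3.081, -0.614, 0.0]
force: [0.1, -0.4, -1.8]
grip_width: 11.3
t 17.07 tcp [470.5  51.1 187.3] yaw -22.54 tilt 0.0 w 11.3 F [ 0.1 -0.4 -1.8] q [ 0.23  0.29 -0.55  1.95  0.19  0.95 -0.81]
shift tool xyz [-0.2  0.   7.3] turn 82.26
```

```bash
python3 -m pendant '[{"x":0,"y":0,"z":0,"turn":2.8,"grip":1},{"x":0,"y":0,"z":0,"turn":3,"grip":1},{"x":0,"y":0,"z":0,"turn":3,"grip":1},{"x":0,"y":0,"z":0,"turn":3,"grip":1},{"x":0,"y":0,"z":0,"turn":3,"grip":1},{"x":0,"y":0,"z":0,"turn":3,"grip":1},{"x":0,"y":0,"z":0,"turn":3,"grip":1},{"x":0,"y":0,"z":0,"turn":3,"grip":1},{"x":0,"y":0,"z":0,"turn":3,"grip":1},{"x":0,"y":0,"z":0,"turn":3,"grip":1}]'; python3 -m pendant '[{"x":0,"y":0,"z":0,"turn":3,"grip":1},{"x":0,"y":0,"z":0,"turn":3,"grip":1},{"x":0,"y":0,"z":0,"turn":3,"grip":1},{"x":0,"y":0,"z":0,"turn":3,"grip":1},{"x":0,"y":0,"z":0,"turn":3,"grip":1},{"x":0,"y":0,"z":0,"turn":3,"grip":1},{"x":0,"y":0,"z":0,"turn":3,"grip":1},{"x":0,"y":0,"z":0,"turn":3,"grip":1},{"x":0,"y":0,"z":0,"turn":3,"grip":1},{"x":0,"y":0,"z":0,"turn":3,"grip":1}]';python3 -c "
from h import *
need([470.3,51.2,180],-104.8)"
```

```text
t: 18.32
eef_pos: [470.6, 51.2, 187.3]
orientation: [-2.819, 1.386, -0.0]
force: [0.3, -0.3, -1.5]
grip_width: 10.7
t: 19.58
eef_pos: [470.6, 51.2, 187.4]
orientation: [-2.364, 2.068, -0.0]
force: [-0.0, 0.4, -3.2]
grip_width: 10.9
t 19.57 tcp [470.6  51.2 187.4] yaw -82.36 tilt 0.02 w 10.9 F [-0.   0.4 -3.2] q [ 0.07  0.26 -0.35  1.97  0.11  0.93 -1.78]
shift tool xyz [-0.   0.3  7.4] turn 22.44
```

```bash
python3 -m pendant '[{"x":0,"y":0,"z":0,"turn":3,"grip":1},{"x":0,"y":0,"z":0,"turn":3,"grip":1},{"x":0,"y":0,"z":0,"turn":3,"grip":1},{"x":0,"y":0,"z":0,"turn":3,"grip":1},{"x":0,"y":0,"z":0,"turn":3,"grip":1},{"x":0,"y":0,"z":0,"turn":2.5,"grip":1},{"x":0,"y":0,"z":0,"turn":2,"grip":1},{"x":0,"y":0,"z":0,"turn":1.5,"grip":1},{"x":0,"y":0,"z":0,"turn":0.8,"grip":1},{"x":0,"y":0,"z":0,"turn":0.3,"grip":1}]'; python3 -m pendant '[{"x":0,"y":0,"z":0,"turn":0,"grip":1},{"x":0,"y":0,"z":0,"turn":0,"grip":1},{"x":0,"y":0,"z":0,"turn":0,"grip":1},{"x":0,"y":0,"z":0,"turn":0,"grip":1},{"x":0,"y":0,"z":0,"turn":0,"grip":1},{"x":0,"y":0,"z":0,"turn":0,"grip":1},{"x":0,"y":0,"z":0,"turn":0,"grip":1},{"x":0,"y":0,"z":0,"turn":0,"grip":1}]';python3 -c "
from h import *
need([470.3,51.2,180],-104.8)
a=cv2.resize(read_camera('side')[120:320,220:440,::-1],(440,400),interpolation=cv2.INTER_CUBIC)
b=cv2.resize(read_camera('top')[130:270,200:375,::-1],(350,280),interpolation=cv2.INTER_CUBIC)
im=np.zeros((400,790,3),np.uint8);im[:,:440]=a;im[:280,440:]=b;cv2.imwrite('pics/f8.png',im)"
```

```text
t: 20.82
eef_pos: [470.5, 51.1, 187.3]
orientation: [1.927, -2.481, 0.0]
force: [-0.1, -0.1, -1.4]
grip_width: 11.0
t: 21.82
eef_pos: [470.5, 51.1, 187.3]
orientation: [1.928, -2.48, 0.0]
force: [-1.4, -0.7, -1.9]
grip_width: 11.3
t 21.82 tcp [470.5  51.1 187.3] yaw -104.29 tilt 0.0 w 11.3 F [-1.4 -0.7 -1.9] q [ 0.01  0.26 -0.28  1.97  0.09  0.93 -2.14]
shift tool xyz [-0.   0.2  7.3] turn 0.51
```

View pics/f8.png

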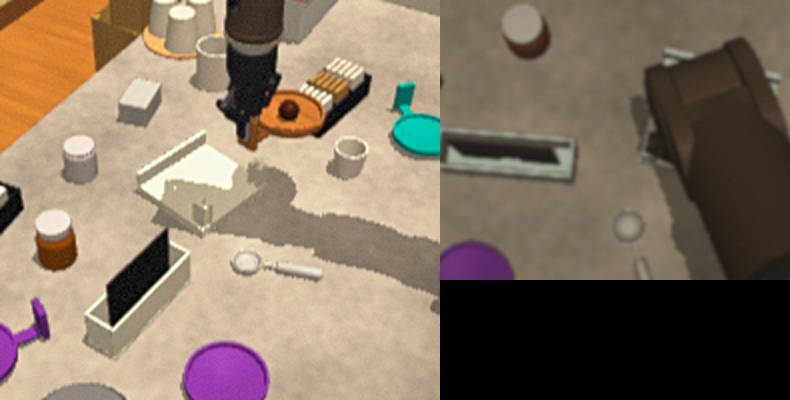

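Dish is turned and looks level, with the ball in the middle and the panel in the caddy. Handing in.

```bash
python3 -c "
from rig import manip
print(manip.close_job())"
```

```text
the job is handed in; nothing more can be done
None
```

I slid the panel out of the slots and stood it in the caddy. Then I lifted the dish by its lug, turned it a quarter turn in the air, and handed the job in at 21.8 s of the 58 s while holding it still. No verdict was reported.

- **Dish:** the tool showed 0.0° tilt and had turned about 89.4° since the grasp. The dish's underside is about 160 mm above the counter, worked out from the tool height. Finger opening was 11.3 mm on the 12 mm lug, with the grip set to 90 N.
- **Ball and panel:** the last side picture showed the ball in the middle of the dish and the panel upright in the caddy.
- **Bystanders:** those visible in that picture looked where they had been. I did not measure them one by one, and in the last top picture the arm hid the dish and stand.
- **Disagreements:** the top camera and the wrist camera differed by about 6 mm on the panel and stand position. The side camera agreed with the wrist, so I used values close to those. Near the caddy, the wrist view disagreed with my first estimate by about 3 mm, which I corrected before lowering the panel.

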